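# Unveil the bearing ball and hold it up, turned a quarter

## Robot

A 6-joint arm with a two-finger parallel gripper is mounted at the origin on a cart in front of the work surface, level with it; the furniture and walls round the work are solid. World frame = base frame: x ahead of the robot, y to its left, z up, the work surface at z = 0. Lengths are in m, angles in rad, forces in N, time in s.
With the tool pointing down it reaches from about 0.35 to 0.85 m from the base axis. Payload 8.1 kg.
Tool frame: the origin (TCP) lies at the very end of the fingers, on their centre line; the grasp point (between the pads) lies 19 mm behind it (robot.grip_depth is the distance from the TCP to the grasp point, in m); z points along the fingers, y is the line along which they close (so a half turn about z gives the same grasp; the last joint's range is limited). The gripper opens to 93 mm and grips with 3 to 60 N. Pads are 15 mm wide; open, the fingers measure 128 mm over their backs; the gripper's body (75 mm by 188 mm) begins 65 mm behind the grasp point.
Start: joints at [1.17, 0.13, 1.488, -0, 1.523, -0.085], TCP at [0.186, 0.57, 0.219] pointing down, gripper open.
Joint ranges: [-2.96, 2.96], [-0.89, 2.26], [0.02, 2.5], [-1.34, 4.48], [0, 2.73], [-2.66, 2.66]. Speed limits (rad/s): [2.39, 2.39, 2.79, 3.14, 3.14, 3.14].

## Interface

Orientations are given as a rotation vector (axis times angle).
In Python, from plant import robot gives the robot as it stands. The module is installed in compiled form; this text tells all that it offers.
- The arm moves only by the shell command python3 -m jog 'ROWS' [FORCE]. ROWS is JSON, a list that holds one entry, the list of rows, each a list of 7 numbers: the turn, a rotation vector about the tool's x, y, z in degrees, then the shift along the tool's x, y, z in cm, then the finger opening in cm, from 0 to 9.3. A call has 1 to 5 rows; each row shifts and turns the commanded pose from where the row before left it, along the tool's axes as they then stand; what a row does not reach is not made up. A row lasts 1/12 s, in which the tool goes at most 41.7 mm and 7.16 degrees, less where a joint would pass 70% of its speed; a pose out of reach is approached as far as the arm can. A call is refused whole if a number of a shift passes 4.17 or a number of a turn 7.16, either way. A call with a gripper value outside its range is refused whole. The fingers move at their own pace and stop on an object; FORCE is the grip in N (left out, the last holds). Time passes only in rows, so rows that do not move let the fingers close. It gives the time, the measured TCP pose, the force and the opening at its end, in the units of the state.
- robot.read_state(): the state, without advancing time (a new reading comes with each control period).
- robot.read_camera(name): name is "side" or "top"; returns a dict with "img" (384x512x3 uint8, red, green, blue), "fx", "fy", "cx", "cy" (pixels), "extrinsics" (4x4, takes a point from camera to world coordinates). Camera axes: x right, y up, looking along -z (the intrinsics and any distortion apply to the point x, -y, -z); pixel columns grow to the right and rows downward; lengths in m; the calibration is good to about 2 mm. A picture is of the moment at which its call begins. There is no depth.
- robot.close_job(): hands the job in, once; it reports no verdict.
Trained networks look in a picture, given as the dict that the camera call returned (one of the last four; its "shot" number tells which), for a name from the list of things; names that differ only in an ending like _2 or _b are one class to them, and where a whole thing is asked for, a point or a joint stands for the part that bears it (a point fixed in the world has none). Each returns a list of dicts, best first, with "confidence" (0 to 1); they miss things now and then, are a little off and sometimes report something else, mostly with a low value. They report only what shows in the picture. A call takes as long as a camera call. They do not tell look-alikes from the thing itself.
- robot.masks_of(picture, label): "pixels" (384x512 bool, what is visible of it) and "point" ([column, row] in pixels, amid what is visible of it).
- robot.pinpoint(picture, label): "point" ([column, row] in pixels: a listed point, or the origin of a listed thing).
The state is a dict: "t": time; "q": joint angles; "dq": joint speeds; "joint_torque": joint torques, N m; "tool_pos": TCP position; "orientation": TCP orientation; "force": force on the tool from outside, world axes, zero at the start; "wrist_torque": the same for the moment, N m; "opening": finger opening in m.
Only numpy, scipy, OpenCV 4.12 (cv2) and the standard library are available. Lean on these libraries where they do the work, as an engineer would, in place of code of your own. Each camera call takes 0.05 s, during which the arm holds its last target. There are 200 camera calls.

## Task

The bearing ball in the dish is to be inspected. Take the folded dust shield off the dish's handle and hang it astride the rail, near the middle, let go of it, then lift the dish by its handle straight up about 10 cm above its stand and only then, at that height, give it a quarter turn (either way), keeping it level and the ball resting in the middle. Finish while still holding the dish there, level and still above its stand; do not knock the other things about.

Things in the scene. Friction and masses are not known exactly. Their poses are not given: they have to be found in the camera images.
- shield_crown (a point): Dust shield: folded 2.5 mm aluminium sheet, an upside-down U, 56 mm long along its fold, 27 mm wide outside, 22 inside; the straight sides reach 37 mm below this point, then flare to 42 mm wide, 50 mm below it. 90 g. Starts loosely astride the dish's handle. Point: centre of the crown's underside; z up, y along the fold, x across the sides. Pinch it across the sides from above.
- dish_grip (a point): Dish: shallow round aluminium dish, 103 mm across, 23 high, with a fixed bridge handle: square steel bar 12 x 12 mm, 99 mm long between uprights. 250 g. Point: middle of the bar, over the dish's centre, 95 mm above the foot's underside; y along the bar, z up. Stands loose in its stand, 62 mm foot between six lugs 5 mm high.
- dish_well (a point): The lowest point of the dish's inside, at its centre, 7 mm above the underside of its foot and 88 mm under dish_grip; the inside rises from here as a cone at 14 degrees to the rim. Axes as dish_grip.
- ball_center (a point): Centre of the loose steel bearing ball, 22 mm across, about 44 g, which rests in the middle of the dish, about 11 mm above dish_well.
- stand_seat (a point): Fixed stand: base plate 120 (x) by 90 (y) mm with a round pedestal 82 mm across. The point is the middle of the seat on which the dish stands, 40 mm above the counter; y is the direction along which the dish's handle lies at the start (within 2 degrees).
- rail_mid (a point): Fixed horizontal rail, a round bar 12 mm across and 160 mm long on a post at either end, its axis 140 mm above the counter. The point is the middle of the bar's axis; y along the bar, z up.
- loupe: Bystander: black eyeglass loupe, 39 mm across, 27 mm high, on the counter. Origin under its centre.
- grease_tin: Bystander: flat round metal tin, 70 mm across, 24 mm high, on the counter. Origin under its centre.
- padlock: Bystander: brass padlock lying flat, 54 x 40 x 13 mm, on the counter. Origin under its centre.
There are look-alikes about, which are no part of the job. What is shaped like the part that bears shield_crown but pink is not meant.

How it is judged:
By the outcome, as a careful person would: the job done as asked, in the order asked, and still so for the second after the job is handed in, while the arm keeps its last pose, push and grip.
It also fails if it takes over 53 s, if anything falls off the work surface, if the arm or the gripper's body presses on something with over 40 N, if the wrist force passes 120 N, or if a joint passes its speed limit or range.

## Working session

There is one attempt and no reset: what is moved stays moved. The work goes in short steps, Python scripts to look and compute and a shell command to move; the robot and the scene stay as the last step left them, time stands still between calls to the robot, and variables do not carry over. Pictures are saved under pics/ and viewed, on a budget of 10 in all, crops included, one or two more only if the job needs it, and the job is handed in when it is done.

```bash
mkdir -p pics
cat > h.py <<'E'
import numpy as np, cv2
from plant import robot
from scipy.spatial.transform import Rotation as R
def ray(c,p):
    E=np.array(c["extrinsics"]); d=np.array([(p[0]-c["cx"])/c["fx"],-(p[1]-c["cy"])/c["fy"],-1])
    d=E[:3,:3]@d; return E[:3,3],d/np.linalg.norm(d)
def atz(c,p,z):
    o,d=ray(c,p); return o+d*(z-o[2])/d[2]
def tri(c1,p1,c2,p2):
    o1,d1=ray(c1,p1);o2,d2=ray(c2,p2)
    A=np.stack([d1,-d2],1); s=np.linalg.lstsq(A,o2-o1,rcond=None)[0]
    a=o1+s[0]*d1;b=o2+s[1]*d2; return (a+b)/2,np.linalg.norm(a-b)
def proj(c,X):
    E=np.linalg.inv(np.array(c["extrinsics"])); x=E[:3,:3]@X+E[:3,3]
    return np.array([c["cx"]+c["fx"]*x[0]/-x[2], c["cy"]-c["fy"]*x[1]/-x[2]])
def save(c,n): cv2.imwrite("pics/"+n,cv2.cvtColor(c["img"],cv2.COLOR_RGB2BGR))
E
python3 - <<'E'
from h import *
np.set_printoptions(precision=4,suppress=True)
C={n:robot.read_camera(n) for n in("side","top")}
for n,c in C.items(): save(c,n+"0.png"); print(n,[k for k in c if k not in('img',)],c["fx"],np.array(c["extrinsics"])[:3])
Z=dict(stand_seat=.04,rail_mid=.14,loupe=0,grease_tin=0,padlock=0,shield_crown=.146,dish_grip=.135,ball_center=.058)
for l in Z:
    P={}
    for n,c in C.items():
        r=robot.pinpoint(c,l); P[n]=r
        for d in r: print(l,n,np.round(d["point"],1),round(d["confidence"],2),atz(c,d["point"],Z[l]))
    for a in P["side"][:2]:
        for b in P["top"][:2]: print("   tri",*tri(C["side"],a["point"],C["top"],b["point"]))
s=robot.read_state();print(s)
E
```

```text
side ['fx', 'fy', 'cx', 'cy', 'extrinsics', 'shot'] 449.06121388605885 [[ 0.13    0.4506 -0.8832 -0.3561]
 [-0.9915  0.0655 -0.1125 -0.4255]
 [ 0.0071  0.8903  0.4553  0.57  ]]
top ['fx', 'fy', 'cx', 'cy', 'extrinsics', 'shot'] 419.9750822421147 [[ 0.018   0.9825 -0.1854  0.364 ]
 [-0.9995  0.0126 -0.0302 -0.3383]
 [-0.0273  0.1859  0.9822  1.0129]]
stand_seat side [283.3 229. ] 0.96 [ 0.4913 -0.3819  0.04  ]
rail_mid top [163.6 165.6] 0.85 [ 0.5806 -0.1077  0.14  ]
loupe side [242.2 277.3] 0.6 [ 0.3609 -0.31    0.    ]
loupe top [256.6 273.5] 0.71 [ 0.3551 -0.3081  0.    ]
   tri [ 0.3553 -0.3095  0.0044] 0.002636234387913273
grease_tin side [239.7 197.5] 0.9 [ 0.6977 -0.2504  0.    ]
grease_tin top [232.7 129.3] 0.64 [ 0.7117 -0.241   0.    ]
   tri [ 0.7155 -0.2437 -0.0097] 0.00736172670531625
padlock side [366.  241.6] 0.48 [ 0.5281 -0.5695  0.    ]
padlock top [362.4 204. ] 0.87 [ 0.525  -0.5616  0.    ]
   tri [ 0.5248 -0.5652  0.0014] 0.0076774253563138585
shield_crown side [336.8 247.3] 0.85 [ 0.2774 -0.4829  0.146 ]
shield_crown side [281.3 188.8] 0.56 [ 0.4782 -0.3748  0.14
[... 221 characters left out ...]
02501099972346
   tri [ 0.394  -0.4256  0.1999] 0.09274462417621503
   tri [ 0.5019 -0.3766  0.1343] 0.006399329272143901
dish_grip top [290.  208.5] 0.68 [ 0.4918 -0.38    0.135 ]
ball_center side [278.4 221.4] 0.66 [ 0.4924 -0.3703  0.058 ]
{'t': 0.9, 'q': array([ 1.1696,  0.1304,  1.4882, -0.    ,  1.523 , -0.0854]), 'dq': array([-0.0002,  0.0015,  0.0015,  0.0022, -0.0001,  0.0005]), 'joint_torque': array([  0.0005, -55.9767, -49.2054,   0.0771,   0.023 ,  -0.0001]), 'tool_pos': array([0.1863, 0.5703, 0.2186]), 'orientation': array([ 0.494 ,  3.1025, -0.    ]), 'force': array([-0.4223, -0.6648,  0.7861]), 'wrist_torque': array([-0.053 , -0.0006,  0.0302]), 'opening': 0.09279086180457821}
```

Run:
```python
import cv2,numpy as np
a=cv2.imread("pics/side0.png");b=cv2.imread("pics/top0.png")
a=a[90:350,90:490];b=b[90:350,90:490]
cv2.imwrite("pics/both0.png",cv2.resize(np.vstack([a,b]),None,fx=1.15,fy=1.15,interpolation=cv2.INTER_CUBIC))
```

```text
(no output)
```

View pics/side0.png

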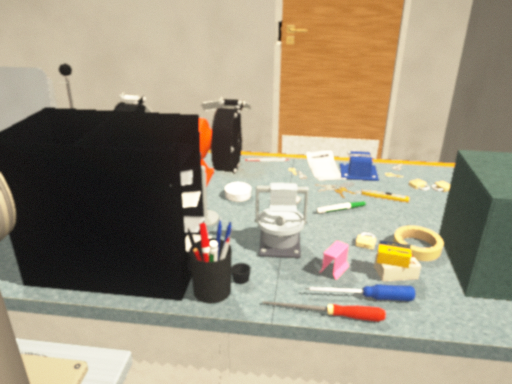

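View pics/top0.png

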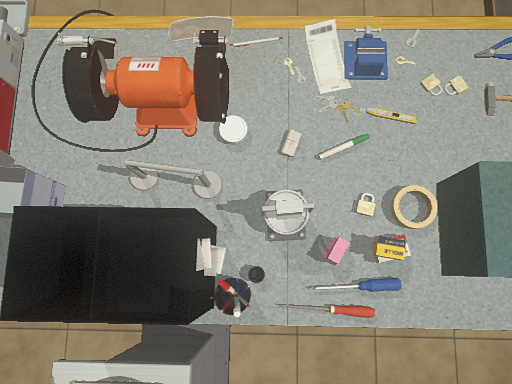

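The side view shows the dish and shield at about (282,205), the pink look-alike at (336,255), and a tall black cabinet that hides the rail. The top view shows the dish at (288,210), the rail from about (125,163) to (212,175), the cabinet below it and the grinder above it.

Run:
```python
from h import *
np.set_printoptions(precision=4,suppress=True)
C={n:robot.read_camera(n) for n in("side","top")}
s,t=C["side"],C["top"]
print("base in top",proj(t,np.zeros(3)))
b=atz(s,(187,292),0);print("cab near-right bottom",b)
for z in np.arange(.1,.5,.05): print(round(z,2),proj(s,b+[0,0,z]),proj(t,b+[0,0,z]))
for l in("shield_crown","dish_grip"):
  for n,c in C.items():
    for m in robot.masks_of(c,l):
        p=m["pixels"]; ys,xs=np.nonzero(p); r=cv2.minAreaRect(np.stack([xs,ys],1).astype(np.float32))
        print(l,n,round(m["confidence"],2),m["point"],p.sum(),xs.min(),xs.max(),ys.min(),ys.max(),r)
for n,c in C.items():
    for l in("dish_grip","dish_well","ball_center","shield_crown","rail_mid","stand_seat"):
        for d in robot.pinpoint(c,l): print(n,l,d["point"],round(d["confidence"],2))
a=cv2.resize(t["img"][145:245,115:215],None,fx=5,fy=5,interpolation=cv2.INTER_CUBIC)
b=cv2.resize(t["img"][180:250,250:330],None,fx=5,fy=5,interpolation=cv2.INTER_CUBIC)[:350]
d=cv2.resize(s["img"][175:265,240:325],None,fx=3.5,fy=3.5,interpolation=cv2.INTER_CUBIC)[:250]
o=np.zeros((600,800,3),np.uint8);
a=a[:,:400+30] if 0 else cv2.resize(t["img"][145:205,115:225],None,fx=4,fy=4,interpolation=cv2.INTER_CUBIC)
o[:240,:440]=a; o[:280,450:770]=cv2.resize(t["img"][180:250,250:330],None,fx=4,fy=4,interpolation=cv2.INTER_CUBIC)
o[240:600,:340]=cv2.resize(s["img"][175:265,240:325],None,fx=4,fy=4,interpolation=cv2.INTER_CUBIC)
cv2.imwrite("pics/z1.png",o[:,:,::-1])
```

```text
base in top [115.7423 433.0266]
cab near-right bottom [ 0.3017 -0.2117  0.    ]
0.1 [183.6241 248.8775] [209.2015 298.7376]
0.15 [181.7914 225.467 ] [205.68   300.4243]
0.2 [179.8508 200.6786] [201.721  302.3206]
0.25 [177.7925 174.3868] [197.2376 304.4681]
0.3 [175.6054 146.4507] [192.1184 306.9201]
0.35 [173.2772 116.711 ] [186.2177 309.7464]
0.4 [170.7937  84.9872] [179.3417 313.0399]
0.45 [168.1387  51.0739] [171.2269 316.9268]
shield_crown side 0.87 [282.7, 194.5] 747 270 297 183 211 ((283.5, 197.0), (28.0, 27.0), 90.0)
shield_crown side 0.82 [338.8, 255.5] 627 319 348 241 276 ((335.4730529785156, 258.2261657714844), (25.76626205444336, 35.106536865234375), 14.931418418884277)
shield_crown top 0.79 [339.5, 250.4] 428 323 348 237 263 ((336.1719665527344, 249.18467712402344), (17.079059600830078, 26.177249908447266), 28.610462188720703)
shield_crown top 0.65 [289.8, 208.0] 472 276 302 199 219 ((288.82757568359375, 208.93104553222656), (18.43609619140625, 27.072826385498047), 85.2363510131836)
dish_grip side 0.78 [275.1, 214.4] 1150 255 306 185 235 ((280.77197265625, 210.38470458984375), (51.25303268432617, 49.254310607910156), 2.045408248901367)
dish_grip top 0.59 [286.6, 218.5] 1159 262 313 190 234 ((285.38458251953125, 211.92306518554688), (44.376014709472656, 44.376014709472656), 33.6900634765625)
side dish_well [278.6, 224.8] 0.6
side ball_center [279.8, 222.3] 0.44
side ball_center [240.0, 193.9] 0.36
side shield_crown [282.3, 184.2] 0.75
side shield_crown [336.7, 248.5] 0.56
side stand_seat [281.7, 227.9] 0.66
top dish_grip [289.0, 209.1] 0.69
top dish_well [284.9, 212.6] 0.86
top ball_center [255.9, 271.2] 0.54
top shield_crown [338.8, 251.4] 0.85
top shield_crown [286.3, 205.0] 0.83
top rail_mid [161.4, 164.5] 0.71
top rail_mid [256.8, 273.6] 0.58
```

View pics/z1.png

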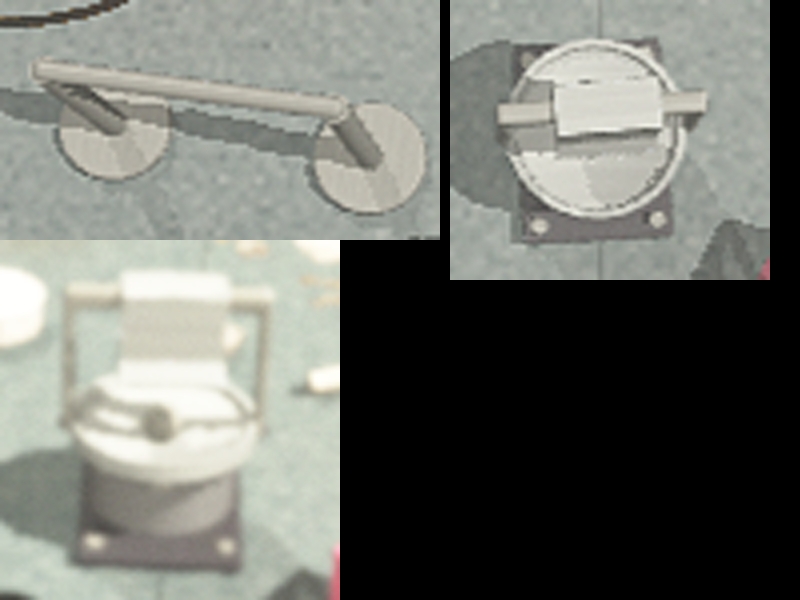

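Rail ends are at about (123.7,162.2) and (201.2,172), and the handle runs from (262,208.5) to (314,205.5). Next I'll work out these positions and the cabinet size.

Run:
```python
from h import *
np.set_printoptions(precision=4,suppress=True)
C={n:robot.read_camera(n) for n in("side","top")}
s,t=C["side"],C["top"]
a,b=atz(t,(123.7,162.2),.14),atz(t,(201.2,172),.14); print("rail",a,b,(a+b)/2,np.linalg.norm(a-b),"yaw of y",np.degrees(np.arctan2(-(a-b)[0],(a-b)[1])))
a,b=atz(t,(262,208.5),.138),atz(t,(314,205.5),.138); print("handle",a,b,(a+b)/2,np.linalg.norm(a-b),np.degrees(np.arctan2(-(a-b)[0],(a-b)[1])))
# plate corners (top view, corners of base plate, z~0.005)
for p in [(266,190.5),(302,189),(266,240),(305,238)]: print("plate",atz(t,p,.005))
for p in [(256+0,0)]: pass
for l,z in(("dish_well",.047),("shield_crown",.146),("dish_grip",.135)):
    A=robot.pinpoint(s,l);B=robot.pinpoint(t,l)
    for x in A:
        print(l,"side",x["point"],atz(s,x["point"],z))
        for y in B: print("  ",*tri(s,x["point"],t,y["point"]))
    for y in B: print(l,"top",y["point"],atz(t,y["point"],z))
print("cab back right top",tri(s,(198,115),t,(194,207)))
# black extents
for n,c in C.items():
    m=(c["img"].max(2)<25).astype(np.uint8); k,lab,st,_=cv2.connectedComponentsWithStats(m)
    i=1+st[1:,4].argmax(); cnt=cv2.findContours((lab==i).astype(np.uint8),0,2)[0]; c0=max(cnt,key=cv2.contourArea)
    print(n,cv2.approxPolyDP(c0,4,True)[:,0].tolist())
print(proj(s,np.array([.58,-.108,.25])))
```

```text
rail [ 0.5872 -0.0204  0.14  ] [ 0.5674 -0.1896  0.14  ] [ 0.5773 -0.105   0.14  ] 0.17040574707333078 yaw of y -6.670578877481344
handle [ 0.4906 -0.3211  0.138 ] [ 0.4985 -0.4301  0.138 ] [ 0.4945 -0.3756  0.138 ] 0.10932611493365128 4.137649362254556
plate [ 0.5543 -0.3275  0.005 ]
plate [ 0.5592 -0.4152  0.005 ]
plate [ 0.434  -0.3292  0.005 ]
plate [ 0.4403 -0.4222  0.005 ]
dish_well side [277.7, 225.0] [ 0.495  -0.3689  0.047 ]
   [ 0.4967 -0.3709  0.0462] 0.004138647565760498
dish_well top [285.1, 211.8] [ 0.4968 -0.3729  0.047 ]
shield_crown side [338.2, 249.3] [ 0.2719 -0.485   0.146 ]
   [ 0.5135 -0.4495 -0.017 ] 0.11636811322692286
   [ 0.4087 -0.499   0.0538] 0.001981065933205533
shield_crown side [282.1, 184.7] [ 0.4976 -0.375   0.146 ]
   [ 0.492  -0.3791  0.1492] 0.007496910040247251
   [ 0.3945 -0.427   0.2085] 0.09336194924339691
shield_crown side [242.8, 280.3] [ 0.1704 -0.3415  0.146 ]
   [ 0.5193 -0.3422 -0.1204] 0.11182100678940768
   [ 0.3804 -0.4079  0.0178] 0.20216407521417368
shield_crown top [291.7, 207.3] [ 0.4928 -0.383   0.146 ]
shield_crown top [341.5, 2
[... 1152 characters left out ...]
, [123, 151], [120, 156], [102, 152], [100, 157], [95, 152], [93, 157], [84, 154], [91, 148], [64, 147], [79, 137], [78, 130], [67, 139], [75, 138], [73, 143], [57, 131], [46, 146], [53, 148], [45, 149], [46, 154], [39, 145], [39, 150], [21, 149], [21, 156], [16, 151], [12, 159], [7, 153]]
top [[73, 241], [63, 246], [61, 257], [53, 258], [58, 259], [56, 268], [50, 263], [50, 268], [44, 267], [61, 273], [54, 278], [49, 272], [47, 277], [59, 280], [58, 285], [50, 283], [58, 293], [49, 297], [60, 298], [61, 303], [69, 299], [75, 307], [76, 301], [84, 301], [74, 295], [91, 295], [86, 293], [93, 281], [93, 257], [92, 263], [88, 257], [95, 254], [93, 247], [85, 254], [86, 243]]
[167.7737 119.4014]
```

```bash
python3 -m jog '[[[0,0,7.1,0,0,-4,9.3],[0,0,7.1,0,0,-4,9.3],[0,0,7.1,0,0,-4,9.3],[0,0,7.1,0,0,-4,9.3],[0,0,7.1,0,0,-4,9.3]]]'
python3 -m jog '[[[0,0,7.1,0,0,-2,9.3],[0,0,7.1,0,0,-2,9.3],[0,0,7.1,0,0,-1,9.3],[0,0,7.1,0,0,0,9.3],[0,0,7.1,0,0,0,9.3]]]'
python3 - <<'E'
from h import *
c={n:robot.read_camera(n) for n in("side","top")}
for a,b in(((47,70),(65,180)),((65,70),(40,180)),((47,70),(20,165))): print(tri(c["side"],a,c["top"],b))
st=robot.read_state(); print(st["t"],st["q"],st["tool_pos"],R.from_rotvec(st["orientation"]).as_matrix().round(3).tolist())
E
```

```text
t: 2.62
tool_pos: [0.1862, 0.57, 0.4207]
orientation: [1.425, 2.8, 0.0]
force: [-0.2, 1.3, 0.0]
opening: 0.0931
t: 3.03
tool_pos: [0.1865, 0.5707, 0.4701]
orientation: [-2.21, -2.231, -0.004]
force: [0.2, 0.3, -0.6]
opening: 0.0931
(array([0.48118278, 0.04166092, 0.36214896]), np.float64(0.10011448507419277))
(array([0.49311058, 0.04789265, 0.36680467]), np.float64(0.03453568160208411))
(array([0.51774301, 0.09541429, 0.35775135]), np.float64(0.045950149010262085))
3.1333 [ 1.16956467e+00  1.79740653e-01  9.79338724e-01 -4.35351302e-05
  1.98217331e+00  1.15629789e+00] [0.18639944 0.57042439 0.46880594] [[-0.013, 1.0, 0.0], [1.0, 0.013, 0.0], [0.0, 0.0, -1.0]]
```

```bash
python3 -m jog '[[[0,0,0,-2.7,3.1,0,9.3],[0,0,0,-2.7,3.1,0,9.3],[0,0,0,-2.7,3.1,0,9.3],[0,0,0,-2.7,3.1,0,9.3],[0,0,0,-2.7,3.1,0,9.3]]]'
python3 -m jog '[[[0,0,0,-2.7,3.1,0,9.3],[0,0,0,-2.7,3.1,0,9.3],[0,0,0,-2.7,3.1,0,9.3],[0,0,0,-2.7,3.1,0,9.3],[0,0,0,-2.7,3.1,0,9.3]]]'
python3 -m jog '[[[0,0,0,-4,0.5,0,9.3],[0,0,0,-4,0.5,0,9.3],[0,0,0,-4,0.5,0,9.3],[0,0,0,-4,0.5,0,9.3],[0,0,0,-4,0.5,0,9.3]]]'
python3 -m jog '[[[0,0,0,-4,0.5,0,9.3],[0,0,0,-4,0.5,0,9.3],[0,0,0,-4,0.5,0,9.3],[0,0,0,-4,0.5,0,9.3],[0,0,0,-4,0.5,0,9.3]]]'
python3 -m jog '[[[0,0,0,-4,-0.8,0,9.3],[0,0,0,-4,-0.8,0,9.3],[0,0,0,-4,-0.8,0,9.3],[0,0,0,-4,-0.8,0,9.3],[0,0,0,-4,-0.8,0,9.3]]]'
```

```text
t: 3.55
tool_pos: [0.3443, 0.4364, 0.4685]
orientation: [-2.197, -2.245, 0.0]
force: [-0.7, 1.3, -0.2]
opening: 0.0932
t: 3.97
tool_pos: [0.5017, 0.3036, 0.4686]
orientation: [-2.198, -2.245, -0.0]
force: [0.0, 0.5, 0.7]
opening: 0.093
t: 4.38
tool_pos: [0.5286, 0.1038, 0.4684]
orientation: [-2.198, -2.245, 0.0]
force: [0.8, -0.2, 1.5]
opening: 0.0929
t: 4.8
tool_pos: [0.5566, -0.0958, 0.4686]
orientation: [-2.198, -2.245, -0.0]
force: [1.0, 0.6, -0.0]
opening: 0.0929
t: 5.22
tool_pos: [0.5192, -0.2964, 0.4685]
orientation: [-2.198, -2.245, -0.0]
force: [0.6, 0.1, -0.2]
opening: 0.0933
```

```bash
python3 -m jog '[[[0,0,0,-2.8,-0.8,0,9.3],[0,0,0,-2.8,-0.8,1,9.3],[0,0,-2.8,-2.7,-0.8,3.6,9.3],[0,0,0,0,0,4,9.3],[0,0,0,0,0,4,9.3]]]'
python3 -m jog '[[[0,0,0,0,0,4,9.3],[0,0,0,0,0,4,9.3],[0,0,0,0,0,4,9.3],[0,0,0,0,0,2,9.3],[0,0,0,0,0,0,9.3]]]'
python3 - <<'E'
from h import *
np.set_printoptions(precision=4,suppress=True)
C={n:robot.read_camera(n) for n in("side","top")}
st=robot.read_state(); print(st["tool_pos"],st["q"],R.from_rotvec(st["orientation"]).as_matrix()[:,1])
for n,c in C.items():
    print(n,"tcp",proj(c,st["tool_pos"]))
    for l in("shield_crown","dish_grip","dish_well"):
        for d in robot.pinpoint(c,l): print(n,l,d["point"],round(d["confidence"],2))
o=np.zeros((600,800,3),np.uint8)
o[:,:400]=cv2.resize(C["side"]["img"][130:250,240:320],(400,600),interpolation=2)
o[:,400:]=cv2.resize(C["top"]["img"][140:260,250:330],(400,600),interpolation=2)
cv2.imwrite("pics/z2.png",o[:,:,::-1])
E
```

```text
t: 5.63
tool_pos: [0.4972, -0.3775, 0.3445]
orientation: [2.144, 2.294, -0.0]
force: [1.6, -0.1, -0.8]
opening: 0.093
t: 6.05
tool_pos: [0.495, -0.3728, 0.1982]
orientation: [-2.135, -2.288, 0.0]
force: [-0.5, 1.7, -1.2]
opening: 0.0933
[ 0.4977 -0.3751  0.2056] [-0.7282  0.2001  1.4344 -0.      1.5087 -0.7958] [ 0.9977  0.0675 -0.0011]
side tcp [283.1641 158.781 ]
side shield_crown [337.3, 249.5] 0.84
side shield_crown [283.3, 188.4] 0.79
side dish_well [276.5, 225.3] 0.86
top tcp [289.2491 200.278 ]
top shield_crown [338.1, 251.8] 0.6
top dish_grip [289.6, 206.7] 0.51
top dish_well [285.3, 211.3] 0.5
```

View pics/z2.png

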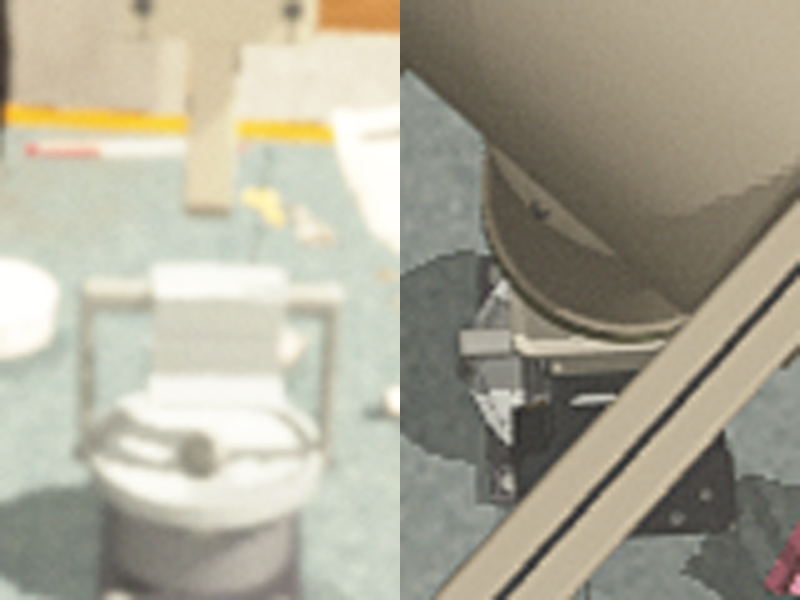

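The shield's centre sits about 4 mm to the −y side of the tool: the near finger is at column 282 and the shield at 284. The shield is astride the handle and the finger gap is clear, so I'll shift and go down.

```bash
python3 -m jog '[[[0,0,0,-0.4,-0.2,1.5,9.3],[0,0,0,0,0,2.5,9.3],[0,0,0,0,0,2,9.3],[0,0,0,0,0,0,9.3],[0,0,0,0,0,0,9.3]]]'
python3 - <<'E'
from h import *
C={n:robot.read_camera(n) for n in("side",)}
for i in range(3):
    st=robot.read_state(); print(st["tool_pos"],st["force"]); robot.read_camera("top")
E
```

```text
t: 6.87
tool_pos: [0.4958, -0.3791, 0.1454]
orientation: [-2.147, -2.291, 0.0]
force: [-0.3, 0.3, 0.6]
opening: 0.093
[ 0.4966221  -0.37984405  0.14702718] [ 0.14403269 -0.03872127 -0.13137319]
[ 0.49712278 -0.38025901  0.14794412] [ 0.00520909 -0.04856013 -0.11913239]
[ 0.49730571 -0.38047146  0.14828457] [-0.4018166   0.3513826   0.20514562]
```

```bash
python3 -m jog '[[[0,0,0,0.05,-0.3,1.5,7],[0,0,0,0,0,1.5,6],[0,0,0,0,0,0.7,5.5],[0,0,0,0,0,0,5.5],[0,0,0,0,0,0,5]]]'
python3 - <<'E'
from h import *
c=robot.read_camera("side"); 
for i in range(2): robot.read_camera("top")
st=robot.read_state(); print(st["tool_pos"],st["force"],st["opening"])
cv2.imwrite("pics/z3.png",cv2.resize(c["img"][150:250,240:320],(480,600),interpolation=2)[:,:,::-1])
E
```

```text
t: 7.48
tool_pos: [0.4934, -0.3794, 0.1094]
orientation: [2.148, 2.292, 0.0]
force: [0.3, 0.6, 0.3]
opening: 0.0642
[ 0.49395493 -0.37984354  0.1102571 ] [-0.16379767 -0.75424227 -1.07803142] 0.05271919883128084
```

View pics/z3.png

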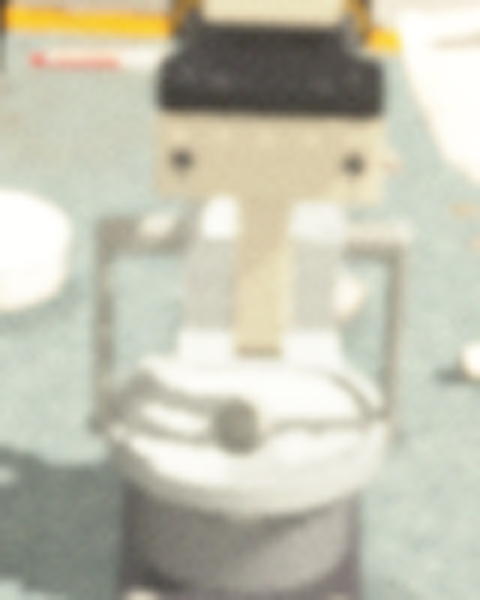

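The finger is centred on the shield at column 281 and both handle uprights are clear. Closing now.

```bash
python3 -m jog '[[[0,0,0,0,0,0,4],[0,0,0,0,0,0,3.2],[0,0,0,0,0,0,2.6],[0,0,0,0,0,0,2.2],[0,0,0,0,0,0,2]]]' 20
python3 -m jog '[[[0,0,0,0,0,0,2],[0,0,0,0,0,0,2],[0,0,0,0,0,0,2],[0,0,0,0,0,0,2],[0,0,0,0,0,0,2]]]' 20
```

```text
t: 8.05
tool_pos: [0.4935, -0.3794, 0.1091]
orientation: [2.148, 2.292, 0.0]
force: [0.4, 0.0, -0.4]
opening: 0.0271
t: 8.47
tool_pos: [0.4935, -0.3794, 0.1091]
orientation: [2.148, 2.292, 0.0]
force: [1.5, 1.0, 3.2]
opening: 0.0268
```

```bash
python3 -m jog '[[[0,0,0,0,0,-0.5,2],[0,0,0,0,0,-1,2],[0,0,0,0,0,-1.5,2],[0,0,0,0,0,-2,2],[0,0,0,0,0,-2,2]]]'
python3 -m jog '[[[0,0,0,0,0,-2,2],[0,0,0,0,0,-2,2],[0,0,0,0,0,-2,2],[0,0,0,0,0,-1,2],[0,0,0,0,0,0,2]]]'
python3 -m jog '[[[0,0,3.5,0,0,0,2],[0,0,3.5,0,0,0,2],[0,0,3.4,0,0,0,2],[0,0,0,0,0,0,2],[0,0,0,0,0,0,2]]]'
python3 - <<'E'
from h import *
C={n:robot.read_camera(n) for n in("side","top")}
st=robot.read_state(); print(st["tool_pos"],st["force"],st["opening"],R.from_rotvec(st["orientation"]).as_matrix()[:,1])
o=np.zeros((600,800,3),np.uint8)
o[:,:400]=cv2.resize(C["side"]["img"][130:250,240:320],(400,600),interpolation=2)
o[:300,400:]=cv2.resize(C["top"]["img"][100:280,130:370],(400,300),interpolation=2)
cv2.imwrite("pics/z4.png",o[:,:,::-1])
E
```

```text
t: 8.88
tool_pos: [0.4927, -0.3789, 0.1795]
orientation: [-2.147, -2.291, 0.0]
force: [-0.3, -1.2, -0.3]
opening: 0.0269
t: 9.3
tool_pos: [0.4943, -0.3803, 0.2527]
orientation: [2.145, 2.288, -0.0]
force: [-0.4, -0.3, -0.3]
opening: 0.027
t: 9.72
tool_pos: [0.4928, -0.3789, 0.2474]
orientation: [-2.344, -2.089, 0.0]
force: [0.3, -0.1, -0.0]
opening: 0.0268
[ 0.49298193 -0.37903927  0.2479652 ] [-0.00392836 -0.05185572 -0.69732397] 0.026870191611292362 [ 0.99339997 -0.11469688 -0.00106391]
```

View pics/z4.png

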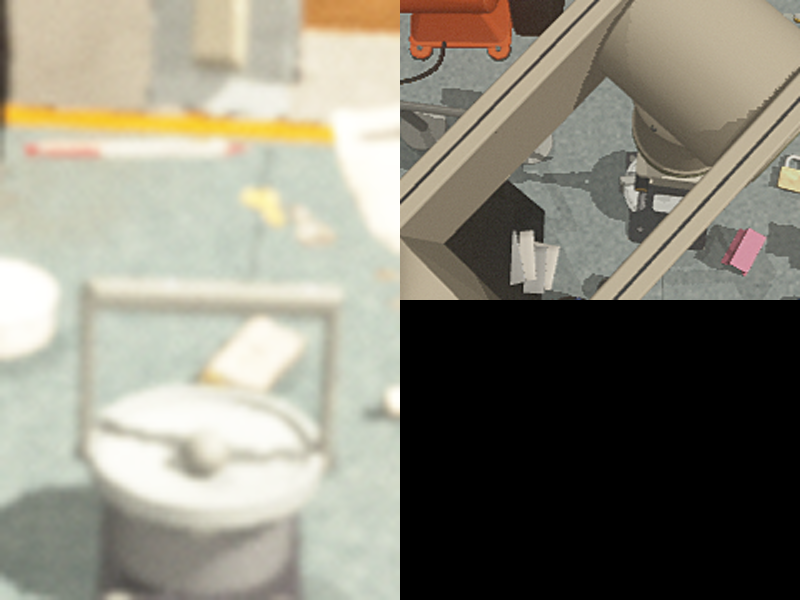

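The dish stands undisturbed with the ball centred at (205,450) in the crop, and the shield is up in the gripper. Moving to the rail.

```bash
python3 -m jog '[[[0,0,0,0.15,1.4,0,2],[0,0,0,0.35,2.8,0,2],[0,0,0,0.35,2.8,0,2],[0,0,0,0.15,1.4,0,2],[0,0,0,0,0,0,2]]]'
python3 -m jog '[[[0,0,0,2,-0.2,0,2],[0,0,0,3.4,-0.4,0,2],[0,0,0,3.4,-0.4,0,2],[0,0,0,3.4,-0.4,0,2],[0,0,0,3.4,-0.4,0,2]]]'
python3 -m jog '[[[0,0,0,3.4,-0.4,0,2],[0,0,0,3.4,-0.4,0,2],[0,0,0,2.8,-0.4,0,2],[0,0,0,1.8,-0.2,0,2],[0,0,0,0,0,0,2]]]'
python3 - <<'E'
from h import *
C={n:robot.read_camera(n) for n in("side","top")}
for i in range(2): robot.read_camera("top")
st=robot.read_state(); print(st["tool_pos"],st["force"],st["opening"],R.from_rotvec(st["orientation"]).as_matrix()[:,1])
o=np.zeros((600,800,3),np.uint8)
o[:,:400]=cv2.resize(C["side"]["img"][60:240,100:220],(400,600),interpolation=2)
o[:300,400:]=cv2.resize(C["top"]["img"][100:220,80:240],(400,300),interpolation=2)
cv2.imwrite("pics/z5.png",o[:,:,::-1])
E
```

```text
t: 10.23
tool_pos: [0.58, -0.3782, 0.2476]
orientation: [-2.343, -2.091, -0.001]
force: [0.6, -0.4, -1.3]
opening: 0.0265
t: 10.65
tool_pos: [0.5771, -0.221, 0.2485]
orientation: [-2.347, -2.088, 0.001]
force: [0.6, 0.5, -0.4]
opening: 0.0265
t: 11.07
tool_pos: [0.577, -0.1038, 0.249]
orientation: [-2.342, -2.093, -0.001]
force: [-0.3, -0.3, -0.6]
opening: 0.0266
[ 0.57720259 -0.10830615  0.24873855] [0.64145043 0.87102094 0.40645976] 0.02712553647245772 [ 9.93143527e-01 -1.16901330e-01 -1.20572741e-04]
```

View pics/z5.png

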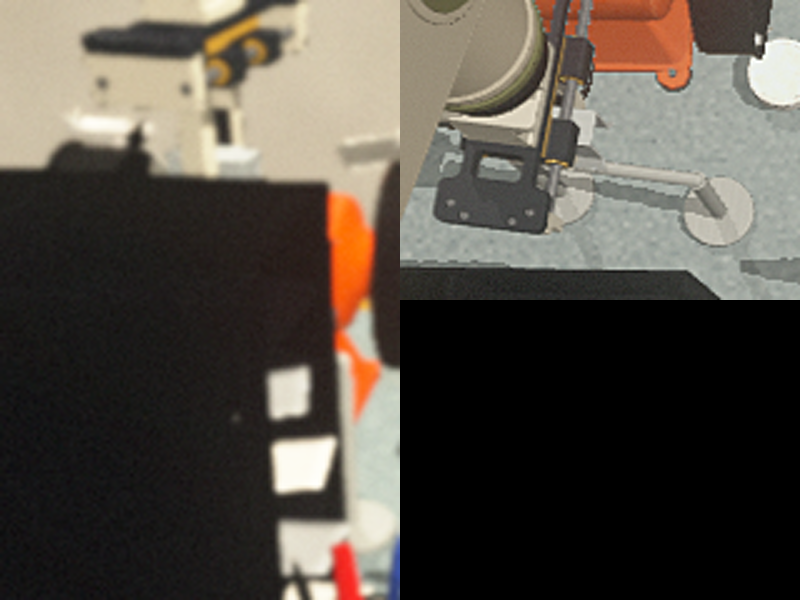

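The top crop shows the shield above the rail's middle, with the gripper body clear of the cabinet edge. Lowering in steps.

```bash
python3 -m jog '[[[0,0,0,0.1,0.05,1.5,2],[0,0,0,0.1,0,2,2],[0,0,0,0,0,1.5,2],[0,0,0,0,0,0.5,2],[0,0,0,0,0,0,2]]]'
python3 -m jog '[[[0,0,0,0,0,1,2],[0,0,0,0,0,1.5,2],[0,0,0,0,0,1.5,2],[0,0,0,0,0,0.5,2],[0,0,0,0,0,0,2]]]'
python3 -m jog '[[[0,0,0,0,0,1,2],[0,0,0,0,0,1,2],[0,0,0,0,0,0,2],[0,0,0,0,0,0,2],[0,0,0,0,0,0,2]]]'
```

```text
t: 11.68
tool_pos: [0.577, -0.1062, 0.1918]
orientation: [-2.347, -2.084, 0.003]
force: [-0.5, -0.4, -0.9]
opening: 0.027
t: 12.1
tool_pos: [0.5776, -0.1054, 0.1477]
orientation: [-2.346, -2.087, 0.002]
force: [-0.7, -0.8, -0.0]
opening: 0.0268
t: 12.52
tool_pos: [0.5784, -0.1053, 0.1291]
orientation: [2.347, 2.088, 0.0]
force: [0.8, -0.6, -0.8]
opening: 0.0266
```

Free so far. Creep down to contact.

```bash
python3 -m jog '[[[0,0,0,0,0,0.5,2],[0,0,0,0,0,0.3,2],[0,0,0,0,0,0.2,2],[0,0,0,0,0,0,2],[0,0,0,0,0,0,2]]]'
python3 -m jog '[[[0,0,0,0,0,0.2,2],[0,0,0,0,0,0,2],[0,0,0,0,0,0,2]]]'
```

```text
t: 12.93
tool_pos: [0.5781, -0.1052, 0.1186]
orientation: [-2.347, -2.088, 0.0]
force: [0.6, 0.7, -1.0]
opening: 0.0269
t: 13.18
tool_pos: [0.5782, -0.1053, 0.1168]
orientation: [-2.347, -2.088, 0.0]
force: [0.3, -0.2, 0.1]
opening: 0.027
```

```bash
for i in 1 2 3; do python3 -m jog '[[[0,0,0,0,0,0.1,2],[0,0,0,0,0,0,2],[0,0,0,0,0,0,2]]]' | egrep "pos|force"; done
```

```text
tool_pos: [0.5782, -0.1053, 0.1158]
force: [0.3, -0.5, -0.2]
tool_pos: [0.5782, -0.1053, 0.1147]
force: [-0.5, -0.5, -1.3]
tool_pos: [0.5784, -0.1054, 0.1141]
force: [-0.9, 0.7, 1.4]
```

```bash
for i in 1 2; do python3 -m jog '[[[0,0,0,0,0,0.1,2],[0,0,0,0,0,0,2],[0,0,0,0,0,0,2]]]' | egrep "pos|force"; done
```

```text
tool_pos: [0.5785, -0.1054, 0.114]
force: [-5.1, 1.2, 8.4]
tool_pos: [0.5785, -0.1054, 0.1139]
force: [-8.7, 1.0, 15.7]
```

Contact is on one side, so the rail sits about 2 mm to −x. I'll ease up, shift, and release.

```bash
python3 -m jog '[[[0,0,0,0,-0.1,-0.25,2],[0,0,0,0,-0.15,0,2],[0,0,0,0,0,0,2],[0,0,0,0,0,0,2]]]'
python3 -m jog '[[[0,0,0,0,0,0.1,2],[0,0,0,0,0,0,3],[0,0,0,0,0,0,3.5],[0,0,0,0,0,0,4],[0,0,0,0,0,0,4.5]]]'
python3 -m jog '[[[0,0,0,0,0,0,5],[0,0,0,0,0,0,5.5],[0,0,0,0,0,0,5.5],[0,0,0,0,0,0,5.5],[0,0,0,0,0,0,5.5]]]'
python3 - <<'E'
from h import *
C={n:robot.read_camera(n) for n in("side","top")}
for c in C.values():
  for m in robot.masks_of(c,"shield_crown"): print(round(m["confidence"],2),m["point"])
cv2.imwrite("pics/z6.png",cv2.resize(C["top"]["img"][110:230,90:250],(800,600),interpolation=2)[:,:,::-1])
E
```

```text
t: 14.77
tool_pos: [0.5756, -0.105, 0.1141]
orientation: [-2.347, -2.088, 0.0]
force: [-0.6, -0.3, 1.4]
opening: 0.0266
t: 15.18
tool_pos: [0.5757, -0.105, 0.1129]
orientation: [-2.347, -2.088, 0.0]
force: [-0.3, -0.7, 0.6]
opening: 0.0423
t: 15.6
tool_pos: [0.5758, -0.105, 0.1133]
orientation: [-2.347, -2.088, -0.0]
force: [-0.3, -0.7, 0.0]
opening: 0.0547
0.71 [339.9, 254.6]
0.74 [168.3, 170.5]
```

View pics/z6.png

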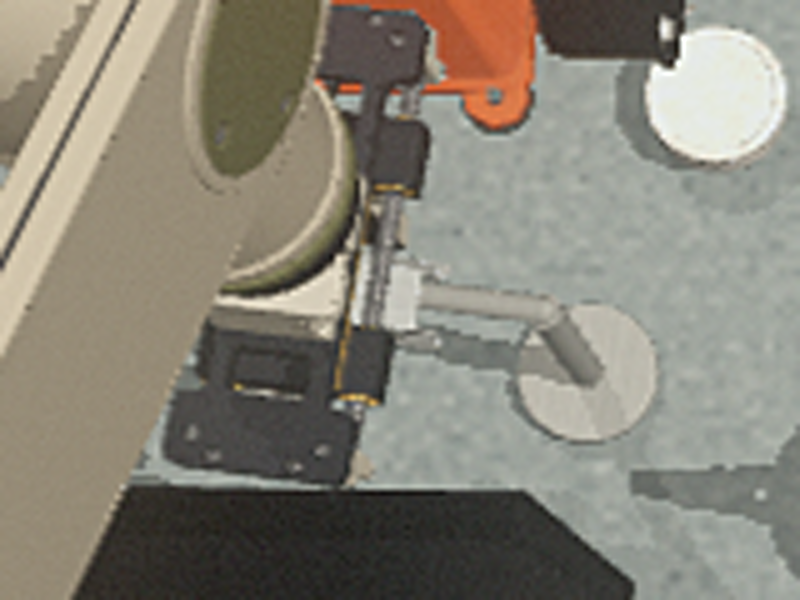

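The shield sits on the rail with its crown at (405,295) in the crop, and the rail passes under it. Retreating straight up and moving back over the dish.

```bash
python3 -m jog '[[[0,0,0,0,0,-0.5,5.5],[0,0,0,0,0,-1,5.5],[0,0,0,0,0,-2,5.5],[0,0,0,0,0,-3,5.5],[0,0,0,0,0,-3,5.5]]]'
python3 -m jog '[[[0,0,0,0,0,-3,5.5],[0,0,0,0,0,-2.5,5.5],[0,0,0,-3.4,0.4,0,5.5],[0,0,0,-3.4,0.4,0,5.5],[0,0,0,-3.4,0.4,0,5.5]]]'
python3 -m jog '[[[0,0,0,-3.4,0.4,0,5.5],[0,0,0,-3.4,0.4,0,5.5],[0,0,0,-3.4,0.4,0,5.5],[0,0,0,-3.4,0.4,0,5.5],[0,0,0,-3.4,0.4,0,5.5]]]'
python3 -m jog '[[[0,0,0,-0.5,-2.7,0,5.5],[0,0,-3.5,-0.5,-2.7,0,5.5],[0,0,-3.5,0,-2.7,0,5.5],[0,0,-3.5,0,0,0,5.5],[0,0,0,0,0,0,5.5]]]'
python3 - <<'E'
from h import *
np.set_printoptions(precision=4,suppress=True)
C={n:robot.read_camera(n) for n in("side","top")}
for i in range(2): robot.read_camera("top")
C={n:robot.read_camera(n) for n in("side","top")}
st=robot.read_state(); print(st["t"],st["tool_pos"],st["force"],R.from_rotvec(st["orientation"]).as_matrix()[:,1])
for n,c in C.items():
    for l in("shield_crown","dish_grip","dish_well","ball_center"):
        for d in robot.pinpoint(c,l): print(n,l,d["point"],round(d["confidence"],2))
o=np.zeros((600,800,3),np.uint8)
o[:,:400]=cv2.resize(C["side"]["img"][130:250,240:320],(400,600),interpolation=2)
o[:300,400:]=cv2.resize(C["top"]["img"][130:220,100:220],(400,300),interpolation=2)
o[300:,400:]=cv2.resize(C["top"]["img"][170:260,230:350],(400,300),interpolation=2)
cv2.imwrite("pics/z7.png",o[:,:,::-1])
E
```

```text
t: 16.22
tool_pos: [0.5752, -0.1049, 0.2095]
orientation: [-2.347, -2.087, 0.001]
force: [-0.0, -0.6, 0.5]
opening: 0.0549
t: 16.63
tool_pos: [0.5765, -0.2086, 0.2659]
orientation: [2.343, 2.088, 0.002]
force: [0.9, 0.1, -1.5]
opening: 0.0551
t: 17.05
tool_pos: [0.5757, -0.3807, 0.2647]
orientation: [2.346, 2.087, 0.0]
force: [0.8, -0.7, -0.2]
opening: 0.0547
t: 17.47
tool_pos: [0.493, -0.3815, 0.2645]
orientation: [2.145, 2.295, -0.0]
force: [0.1, 0.6, 0.9]
opening: 0.055
17.7667 [ 0.4948 -0.3808  0.2636] [-0.3316 -0.9982  0.2943] [0.9978 0.0661 0.0003]
side shield_crown [338.0, 248.5] 0.88
side dish_grip [282.3, 188.7] 0.77
side dish_well [277.1, 226.6] 0.75
side ball_center [280.6, 184.6] 0.5
top shield_crown [159.7, 168.1] 0.63
top shield_crown [289.8, 209.5] 0.3
top dish_well [284.9, 212.9] 0.67
```

View pics/z7.png

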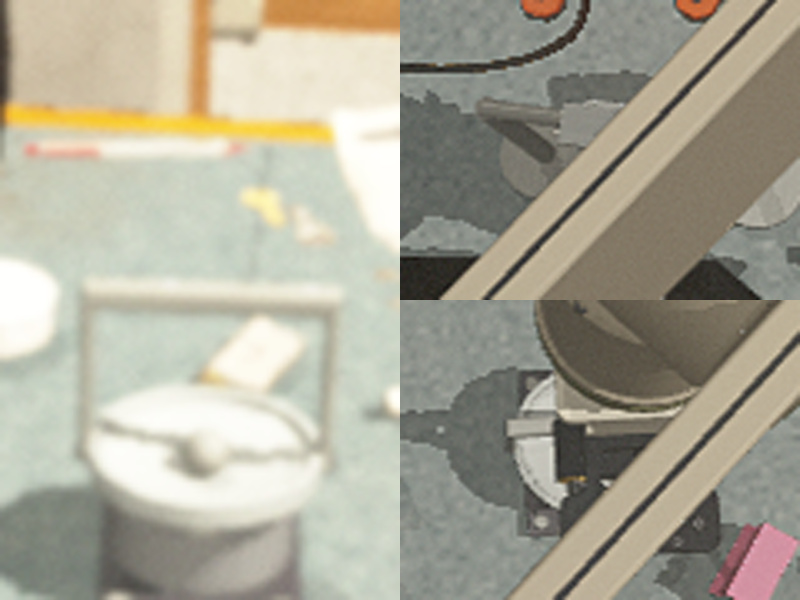

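The shield hangs on the rail with its crown at about (590,125) in the crop, and the dish handle is bare with its middle at column 282.2, y ≈ −0.375. I need +6 mm in y, then down about 14.8 cm.

```bash
python3 -m jog '[[[0,0,0,0.3,0,2,5.5],[0,0,0,0.3,0,3,5.5],[0,0,0,0,0,3,5.5],[0,0,0,0,0,2.5,5.5],[0,0,0,0,0,1.5,5.5]]]'
python3 -m jog '[[[0,0,0,0,0,1.2,5.5],[0,0,0,0,0,1,5.5],[0,0,0,0,0,0.5,5],[0,0,0,0,0,0,4],[0,0,0,0,0,0,4]]]'
python3 - <<'E'
from h import *
C={n:robot.read_camera(n) for n in("side","top")}
st=robot.read_state(); print(st["t"],st["tool_pos"],st["force"],st["opening"])
cv2.imwrite("pics/z8.png",cv2.resize(C["side"]["img"][150:250,240:320],(480,600),interpolation=2)[:,:,::-1])
E
```

```text
t: 18.58
tool_pos: [0.4924, -0.3738, 0.1396]
orientation: [-2.144, -2.291, 0.0]
force: [0.1, -0.4, -0.7]
opening: 0.0547
t: 19.0
tool_pos: [0.4941, -0.3754, 0.1171]
orientation: [2.146, 2.293, 0.0]
force: [-0.7, 0.1, 0.2]
opening: 0.0423
19.1 [ 0.49443702 -0.37570145  0.11786603] [ 0.57199333 -0.08762092  0.80871415] 0.04043187188922397
```

View pics/z8.png

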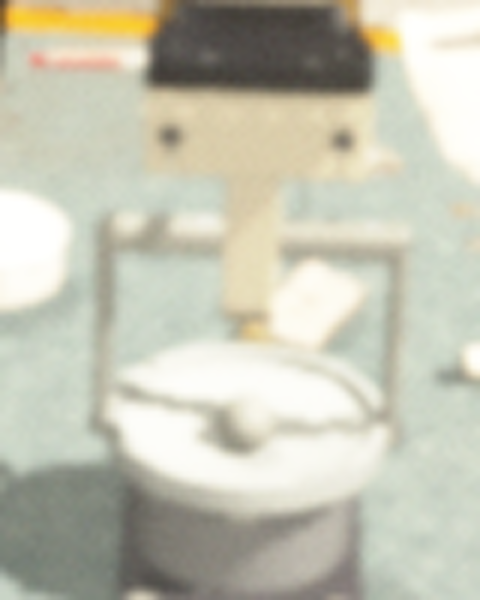

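The finger is centred on the handle once perspective is allowed for. Closing gently first.

```bash
python3 -m jog '[[[0,0,0,0,0,0,3],[0,0,0,0,0,0,2.4],[0,0,0,0,0,0,2],[0,0,0,0,0,0,1.8],[0,0,0,0,0,0,1.6]]]' 6
python3 -m jog '[[[0,0,0,0,0,0,1.4],[0,0,0,0,0,0,1.2],[0,0,0,0,0,0,0.9],[0,0,0,0,0,0,0.9],[0,0,0,0,0,0,0.9]]]' 6
python3 - <<'E'
from h import *
print([ (robot.read_camera("side"),robot.read_state()["force"].round(2),robot.read_state()["wrist_torque"].round(3))[1:] for i in range(3)])
E
```

```text
t: 19.52
tool_pos: [0.4939, -0.3751, 0.1166]
orientation: [2.146, 2.294, 0.0]
force: [1.4, 0.8, 1.6]
opening: 0.0169
t: 19.93
tool_pos: [0.4941, -0.3752, 0.1167]
orientation: [2.146, 2.293, 0.0]
force: [2.7, 0.6, 3.5]
opening: 0.0122
[(array([2.66, 0.37, 3.76]), array([-0.014, -0.408, -0.008])), (array([2.22, 0.18, 3.02]), array([ 0.01 , -0.41 , -0.044])), (array([2.13, 0.49, 2.86]), array([-0.015, -0.441, -0.001]))]
```

```bash
python3 -m jog '[[[0,0,0,0,0.05,0,0.9],[0,0,0,0,0.05,0,0.9],[0,0,0,0,0,0,0.9],[0,0,0,0,0,0,0.9]]]' 6
python3 -m jog '[[[0,0,0,0,0,0,0.9],[0,0,0,0,0,0,0.9],[0,0,0,0,0,0,0.9],[0,0,0,0,0,0,0.9]]]' 40
python3 -c "
from h import *
s=robot.read_state();print(s['force'],s['wrist_torque'])"
```

```text
t: 20.42
tool_pos: [0.4948, -0.3751, 0.1165]
orientation: [2.146, 2.294, -0.0]
force: [1.8, 0.8, 3.0]
opening: 0.012
t: 20.75
tool_pos: [0.4948, -0.375, 0.1164]
orientation: [2.146, 2.294, 0.0]
force: [2.9, -0.0, 3.9]
opening: 0.0119
[ 2.93761828 -0.04043434  3.90334769] [-0.00112088 -0.42389161 -0.05345476]
```

```bash
python3 -m jog '[[[0,0,0,0,0,-0.1,0.9],[0,0,0,0,0,-0.2,0.9],[0,0,0,0,0,-0.3,0.9],[0,0,0,0,0,-0.4,0.9],[0,0,0,0,0,-0.5,0.9]]]'
python3 -m jog '[[[0,0,0,0,0,-0.5,0.9],[0,0,0,0,0,-0.5,0.9],[0,0,0,0,0,-0.5,0.9],[0,0,0,0,0,-0.5,0.9],[0,0,0,0,0,-0.5,0.9]]]'
python3 - <<'E'
from h import *
C={n:robot.read_camera(n) for n in("side","top")}
st=robot.read_state(); print(st["t"],st["tool_pos"],st["force"],st["wrist_torque"],st["opening"])
o=np.zeros((600,800,3),np.uint8)
o[:,:400]=cv2.resize(C["side"]["img"][130:250,240:320],(400,600),interpolation=2)
o[:300,400:]=cv2.resize(C["top"]["img"][130:220,100:220],(400,300),interpolation=2)
cv2.imwrite("pics/z9.png",o[:,:,::-1])
E
```

```text
t: 21.17
tool_pos: [0.494, -0.3746, 0.1307]
orientation: [-2.145, -2.292, 0.0]
force: [0.6, 0.6, -4.8]
opening: 0.0118
t: 21.58
tool_pos: [0.4948, -0.375, 0.1571]
orientation: [2.146, 2.294, -0.0]
force: [0.4, -0.5, -4.4]
opening: 0.012
21.6833 [ 0.49530975 -0.37551916  0.1578596 ] [ 0.87004434  0.43747961 -2.46436628] [-0.07626492  0.02464507  0.00432554] 0.011519904282035665
```

View pics/z9.png

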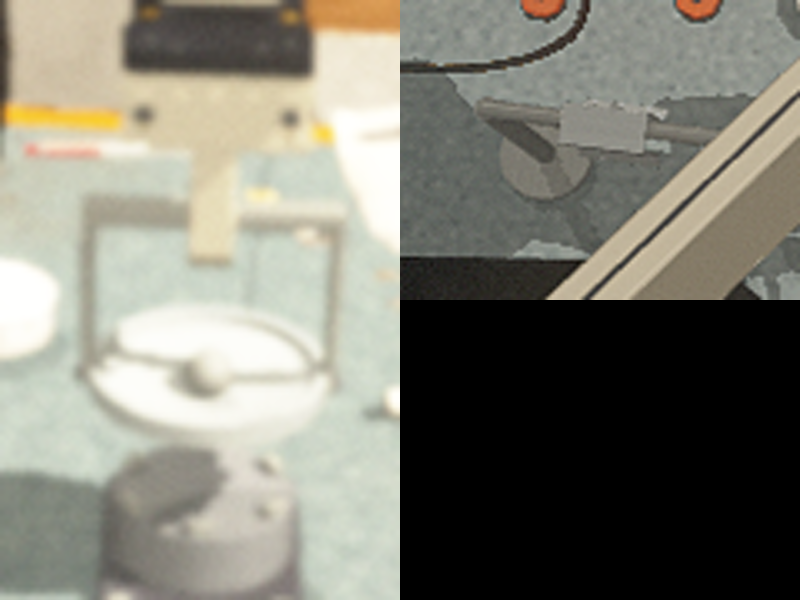

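The dish is about 4 cm up and level with the ball central at (208,375), and the shield is astride the rail. Lifting the rest.

```bash
python3 -m jog '[[[0,0,0,0,0,-0.3,0.9],[0,0,0,0,0,-0.5,0.9],[0,0,0,0,0,-0.6,0.9],[0,0,0,0,0,-0.7,0.9],[0,0,0,0,0,-0.7,0.9]]]'
python3 -m jog '[[[0,0,0,0,0,-0.7,0.9],[0,0,0,0,0,-0.7,0.9],[0,0,0,0,0,-0.6,0.9],[0,0,0,0,0,-0.5,0.9],[0,0,0,0,0,-0.4,0.9]]]'
python3 -m jog '[[[0,0,0,0,0,-0.2,0.9],[0,0,0,0,0,-0.1,0.9],[0,0,0,0,0,0,0.9],[0,0,0,0,0,0,0.9],[0,0,0,0,0,0,0.9]]]'
```

```text
t: 22.1
tool_pos: [0.4947, -0.375, 0.1851]
orientation: [2.146, 2.294, -0.0]
force: [1.0, 0.5, -4.9]
opening: 0.0115
t: 22.52
tool_pos: [0.4949, -0.3751, 0.2142]
orientation: [2.146, 2.294, -0.0]
force: [1.1, 0.8, -3.6]
opening: 0.0117
t: 22.93
tool_pos: [0.4945, -0.3748, 0.2158]
orientation: [-2.146, -2.293, 0.0]
force: [0.4, 0.2, -3.2]
opening: 0.0118
```

```bash
python3 -m jog '[[[0,0,1,0,0,0,0.9],[0,0,2,0,0,0,0.9],[0,0,3,0,0,0,0.9],[0,0,3,0,0,0,0.9],[0,0,3,0,0,0,0.9]]]'
python3 -m jog '[[[0,0,3.2,0,0,0,0.9],[0,0,3.2,0,0,0,0.9],[0,0,3.2,0,0,0,0.9],[0,0,3.2,0,0,0,0.9],[0,0,3.2,0,0,0,0.9]]]'
python3 -m jog '[[[0,0,3.2,0,0,0,0.9],[0,0,3.2,0,0,0,0.9],[0,0,3.2,0,0,0,0.9],[0,0,3.2,0,0,0,0.9],[0,0,3.2,0,0,0,0.9]]]'
python3 -m jog '[[[0,0,3.2,0,0,0,0.9],[0,0,3.2,0,0,0,0.9],[0,0,3.2,0,0,0,0.9],[0,0,3.2,0,0,0,0.9],[0,0,3.2,0,0,0,0.9]]]'
python3 -m jog '[[[0,0,3.2,0,0,0,0.9],[0,0,3.2,0,0,0,0.9],[0,0,3.2,0,0,0,0.9],[0,0,3.2,0,0,0,0.9],[0,0,3.2,0,0,0,0.9]]]'
python3 -m jog '[[[0,0,3,0,0,0,0.9],[0,0,3,0,0,0,0.9],[0,0,3,0,0,0,0.9],[0,0,2.5,0,0,0,0.9],[0,0,1.5,0,0,0,0.9]]]'
python3 -m jog '[[[0,0,1,0,0,0,0.9],[0,0,0,0,0,0,0.9],[0,0,0,0,0,0,0.9],[0,0,0,0,0,0,0.9],[0,0,0,0,0,0,0.9]]]'
python3 - <<'E'
from h import *
C={n:robot.read_camera(n) for n in("side","top")}
st=robot.read_state(); M=R.from_rotvec(st["orientation"]).as_matrix();print(st["t"],st["q"],st["tool_pos"],st["force"],st["wrist_torque"],st["opening"],np.degrees(np.arctan2(M[1,1],M[0,1])),M[:,2])
o=np.zeros((600,800,3),np.uint8)
o[:,:400]=cv2.resize(C["side"]["img"][120:240,240:320],(400,600),interpolation=2)
o[:300,400:]=cv2.resize(C["top"]["img"][130:220,100:220],(400,300),interpolation=2)
o[300:,400:]=cv2.resize(C["top"]["img"][170:290,230:390],(400,300),interpolation=2)
cv2.imwrite("pics/z10.png",o[:,:,::-1])
E
```

```text
t: 23.35
tool_pos: [0.4946, -0.3749, 0.216]
orientation: [-2.378, -2.053, 0.0]
force: [-0.1, -0.2, -2.9]
opening: 0.0115
t: 23.77
tool_pos: [0.4946, -0.3749, 0.216]
orientation: [-2.641, -1.701, 0.0]
force: [0.1, -0.1, -2.8]
opening: 0.0117
t: 24.18
tool_pos: [0.4946, -0.3749, 0.2161]
orientation: [-2.852, -1.317, 0.0]
force: [-0.4, -0.4, -3.9]
opening: 0.0116
t: 24.6
tool_pos: [0.4946, -0.3749, 0.216]
orientation: [-3.007, -0.908, 0.0]
force: [0.0, 0.9, -4.6]
opening: 0.0115
t: 25.02
tool_pos: [0.4946, -0.3749, 0.2161]
orientation: [-3.104, -0.48, 0.0]
force: [-0.4, -1.2, -3.6]
opening: 0.0118
t: 25.43
tool_pos: [0.4946, -0.3749, 0.216]
orientation: [-3.139, -0.126, 0.0]
force: [0.1, 0.1, -3.1]
opening: 0.0116
t: 25.85
tool_pos: [0.4947, -0.375, 0.2163]
orientation: [-3.14, -0.105, 0.0]
force: [0.1, 0.3, -3.5]
opening: 0.0118
25.95 [-7.31117245e-01  1.87122338e-01  1.42965141e+00 -2.25755491e-05
  1.52479229e+00  7.72977117e-01] [ 0.49472791 -0.37497096  0.21633001] [-0.45785667  0.93938947 -3.82055749] [ 0.03203495  0.17039317 -0.02504753] 0.011932237489849002 -86.17819949014584 [ 4.75103604e-06 -3.45552678e-05 -9.99999999e-01]
```

View pics/z10.png

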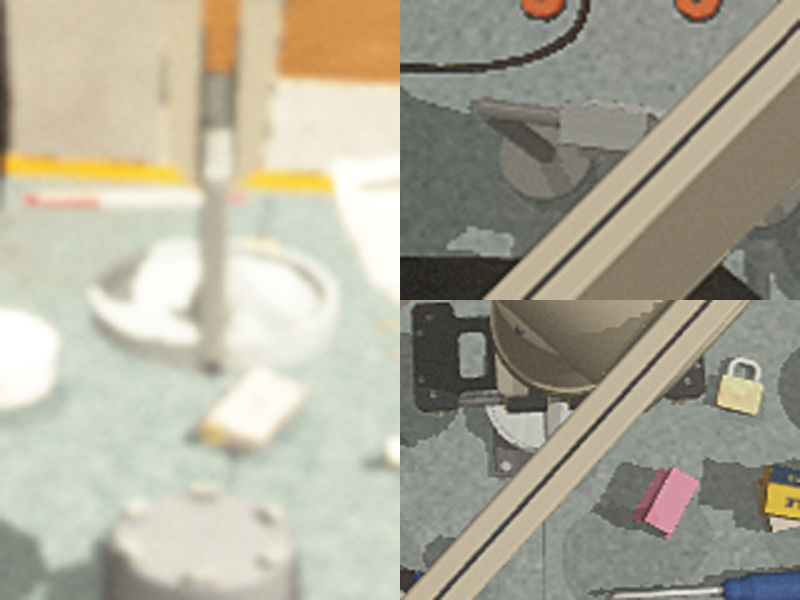

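Run:
```python
from h import *
c=robot.read_camera("side")
g=robot.read_state()["tool_pos"]+[0,0,.019]
a=np.radians(-86.2-0); 
im=cv2.resize(c["img"][120:240,240:320],(560,840),interpolation=2)[:,:,::-1].copy()[60:640]
f=lambda X:tuple(int(v) for v in ((proj(c,X)-[240,120]+.5)*7-[0,60]))
for t in np.linspace(0,2*np.pi,48): cv2.circle(im,f(g+[.0515*np.cos(t),.0515*np.sin(t),-.072]),2,(0,0,255),-1)
u=np.array([np.cos(np.radians(3.8)),np.sin(np.radians(3.8)),0])
for s in(-1,1): cv2.circle(im,f(g+s*.0545*u),4,(0,255,0),-1)
cv2.circle(im,f(g-[0,0,.077]),int(.011*7*c["fx"]/.95),(255,0,0),1)
for l in("dish_well","ball_center","dish_grip"): print(l,[(d["point"],round(d["confidence"],2)) for d in robot.pinpoint(c,l)])
print(proj(c,g-[0,0,.088]),proj(c,g-[0,0,.077]),[m["pixels"].sum() for m in robot.masks_of(c,"ball_center")])
cv2.imwrite("pics/z11.png",im)
```

```text
dish_well [([279.4, 185.2], 0.9)]
ball_center [([280.6, 180.0], 0.58)]
dish_grip [([282.1, 145.0], 0.72)]
[281.99814351 184.74951677] [282.17984122 180.06773914] []
```

View pics/z11.png

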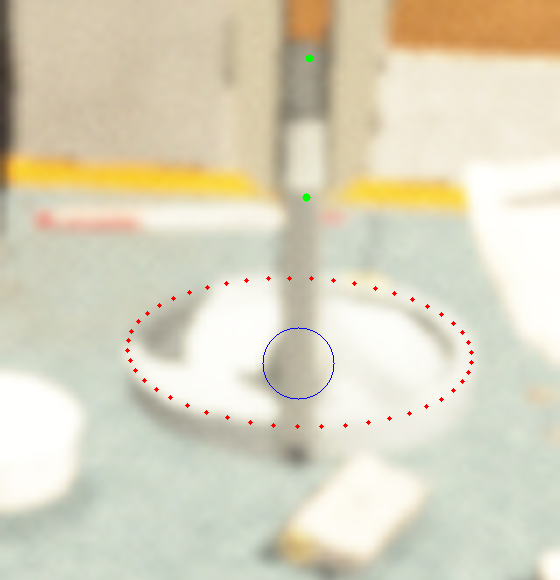

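The level model matches the image: the projected rim lies on the dish's rim, and the ball shows behind the upright at the predicted centre (298,363). Handing in.

```bash
python3 -m jog '[[[0,0,0,0,0,0,0.9],[0,0,0,0,0,0,0.9],[0,0,0,0,0,0,0.9]]]'; python3 -c "
from plant import robot
print(robot.close_job())"
```

```text
t: 26.45
tool_pos: [0.4947, -0.375, 0.2163]
orientation: [3.14, 0.104, 0.0]
force: [0.8, -0.1, -3.4]
opening: 0.0113
the job is handed in; nothing more can be done
None
```

The job is done and handed in at about 26.5 s; no verdict was reported. I hung the shield astride the rail near its middle and let go of it. Then I lifted the dish straight up and gave it a 90° turn at that height.

**Last checks:**
- **Lift and turn:** the lift came to about 10.0 cm, and the tool angle went from 3.8° to −86.2°.
- **Dish:** it was still held over its stand. The rim in the side picture matched the outline expected for a level dish.
- **Ball:** a handle upright mostly hid it. A sliver showed at the expected centre and the point network placed it within 2 px, but the mask network did not report it. The steady downward load of about 3.4 N fits the dish with the ball in it.
- **Shield:** the last top view showed it still astride the rail, partly hidden by the arm.
- **Not explained:** after the turn the wrist torque read 0.17 N m, where it had been near zero. I put this down to the sensor's zero shifting as the tool turned, because the picture showed no tilt.

The largest contact force I saw was about 18 N, when the shield touched down slightly off-centre on the rail. I shifted it about 2.5 mm before letting go. I viewed 11 pictures, one over the budget.

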